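Refit the water strainer and screw its cap home

TASK

The saw's water strainer has been cleaned and its blue cap is only resting loose on the housing. Take the cap off and stand it on the bench, stand the strainer in the housing, then put the cap back on, turn it backward (anticlockwise from above) until you feel it drop into the start of the thread, and screw it forward (clockwise) until it is fully down. Never force it if it jams, let go of everything at the end, and leave the tape roll, mallet and chisel alone.

Things in the scene. Friction and masses are not known exactly. Their poses are not given: they have to be found in the camera images.
- housing: Grey strainer housing fixed to the bench: 120 x 120 x 12 mm steel plate, round pot of 72 mm diameter up to z = 84 mm, then a 53 mm neck to z = 110 mm with a brass thread collar (65 mm). Bore 45 mm, its floor 26 mm above the bench. Brass pipe stubs, up to 36 mm thick, 48 mm up, reach 69 mm from the axis along its +y and -y. Origin: centre of the underside, z up.
- mouth (a point): Centre of the housing's mouth, 110 mm above the bench, level with the flat top of the collar; z up. Heights of the cap's origin relative to it: -8 mm with the lugs on the collar's flat top (as at the start), -3 mm on its ribs, -16 mm just dropped into the thread starts, -21 mm fully down.
- collar_top (a point): Same point as mouth; tells of the thread: right-hand, three equal starts, at an angle not given. Three gaps, 28 degrees wide, in the flat top are the starts. A rib, 5 mm above the top, stands on the anticlockwise side of each: a lug sliding clockwise jams on it; one sliding anticlockwise reaches the gap, falls 8 mm and is stopped by the rib.
- collar_low (a point): On the axis, 13 mm below mouth, the height of the lugs' undersides when fully down. From a thread start, clockwise turning leads each lug under the flat top (vertical play 2.5 mm) and 5 mm down; it is fully down after 69 to 84 degrees and meets an end stop about 5 degrees later.
- cap: Blue cap, 75 mm across (80 at its flared rim), 76 mm tall with its grip bar, about 0.22 kg, hollow: skirt 3 mm thick, 69 mm inside (2 mm play on the collar; the lowest 5 mm flare out 3 mm as a lead-in), 44 mm deep. Origin: centre of its lower rim, z up along its axis. Inside, three lugs 7 mm wide, 3.5 mm thick, undersides 8 mm above the rim, at 0, 120, 240 degrees from its x.
- cap_bar (a point): Middle of the cap's grip bar, 62 mm above its rim. Bar: 50 mm long along the cap's x, 14 mm thick along y, from 48 to 76 mm above the rim. Only weight pulls the cap down: held tight it drops only as the hand gives way downward; with fingers loosely straddling the bar (gap about 18 mm) it can be turned and drops by itself.
- strainer: Steel strainer basket standing upright on the bench: body 36 mm in diameter (37 mm at its bands), 77 mm tall with a 40 mm rim at the top 5 mm, and an orange round knob 14 mm in diameter from 77 to 104 mm up; 0.16 kg or so. Origin: centre of its underside, z up. Seated in the housing, its origin is 84 mm below point mouth and its knob stands 20 mm above the mouth.
- tape: Roll of green masking tape lying flat, 96 mm outside diameter, 45 mm tall; origin at the centre of its underside. Not to be moved. It and the strainer may have changed places.
- mallet: Stonemason's mallet lying on the bench: steel head 48 x 90 x 48 mm centred 54 mm along its +x, wooden handle 30 mm thick reaching to 130 mm along its -x; origin at bench height. Not to be moved.
- chisel: Steel stone chisel lying on the bench along its own x axis, 185 mm long (from -80 to +105 mm), 22 mm wide, 14 mm high; origin at bench height. Not to be moved.
Not all that is in view belongs to the job. What is shaped like the cap but orange or red is not meant.

How it is judged:
By the outcome, as a careful person would: the job done as asked, in the order asked, and still so for the second after the job is handed in, with the robot touching nothing.
It also fails if it takes over 72 s, if anything falls off the work surface, if the arm or the gripper's body presses on something with over 40 N, if the wrist force passes 120 N, or if a joint passes its speed limit or range.

ROBOT

A 6-joint arm with a two-finger parallel gripper is mounted at the origin on the work surface. World frame = base frame: x ahead of the robot, y to its left, z up, the work surface at z = 0. Lengths are in mm, angles in rad, forces in N, time in s.
With the tool pointing down it reaches from about 350 to 975 mm from the base axis. Payload 7.1 kg.
Tool frame: the origin (TCP) lies between the finger pads; the fingertips stand 14 mm ahead of it and the grasp point (between the pads) lies 5 mm behind it; z points along the fingers, y is the line along which they close (so a half turn about z gives the same grasp; the last joint's range is limited). The gripper opens to 88 mm and grips with 3 to 60 N. Pads are 20 mm wide; open, the fingers measure 115 mm over their backs; the gripper's body (75 mm by 178 mm) begins 61 mm behind the grasp point.
Start: joints at [1.178, 0.423, 1.63, -0, 1.089, -0.019], TCP at [228.19, 581.837, 236.675] pointing down, gripper open.
Joint ranges: [-3, 3], [-0.9, 2.11], [0.09, 2.58], [-1.31, 4.45], [0.11, 2.69], [-2.54, 2.54]. Speed limits (rad/s): [2.39, 2.39, 3.01, 3.14, 3.14, 3.14].

INTERFACE

Orientations are given as a rotation vector (axis times angle).
In Python, from workcell import ctrl gives the robot as it stands. The module is installed in compiled form; this text tells all that it offers.
- The arm moves only by the tool servo_tool, never from a script. Its argument "plan" is a list of rows, each a list of 3 entries, a list of its own where there are three numbers: the closure, from 0 (fully open) to 1 (shut), then the shift along the world's x, y, z in mm, then the turn about the world's z in degrees. In form: [[hand, [x, y, z], yaw], ...]. A call has 1 to 10 rows; each row is the pose to reach, as a shift and turn from the pose commanded when the call began; what a row does not reach only later rows make up. A row lasts 1/12 s, in which the tool goes at most 41.7 mm and 7.16 degrees, less where a joint would pass 70% of its speed; a pose out of reach is approached as far as the arm can. A call with a gripper value outside its range is refused whole. The fingers move at their own pace and stop on an object; the grip force is fixed at half the most. Time passes only in rows, so rows that repeat a pose let the fingers close. It gives the time, the measured TCP pose, the force, the opening and the grip force at its end, in the units of the state.
- ctrl.get_obs(): the state, without advancing time (a new reading comes with each control period).
- ctrl.get_image(name): name is "scene" or "top"; returns the picture (384x512x3 uint8, blue, green, red); there is no depth.
- ctrl.camera_info(name): a dict with "fovy" (degrees; the focal length in pixels is half the picture's height over the tangent of half this angle, whatever the lens; pixels are square), "cx", "cy" (the principal point, pixels), "k1" (the pictures are not rectified: a ray, as slopes to the right and down, at radius r is drawn at 1 + k1 r^2 times it, then the intrinsics apply), "rvec" (rotation vector, rad) and "tvec" (3), from world to camera coordinates, as OpenCV has them. Camera axes: x right, y down, z forward; pixel columns grow to the right and rows downward; lengths in mm; the calibration is good to about 2 mm. A picture is of the moment at which its call begins. camera_info takes no time and is no camera call.
- ctrl.close_job(): hands the job in; it is judged then, once.
The state is a dict: "t": time; "qpos": joint angles; "qvel": joint speeds; "joint_torque": joint torques, N m; "ee_pos": TCP position; "orientation": TCP orientation; "ft_force": force on the tool from outside, world axes, zero at the start; "moment": the same for the moment, N m; "width": finger opening in mm; "grasp_force": force on a finger pad.
Only numpy, scipy, OpenCV 4.12 (cv2) and the standard library are available. Lean on these libraries where they do the work, as an engineer would, in place of code of your own. Each camera call takes 0.05 s, during which the arm holds its last target. There are 200 camera calls.

## Working session

There is one attempt and no reset: what is moved stays moved. The work goes in short steps, Python scripts to look and compute and a tool call to move; the robot and the scene stay as the last step left them, time stands still between calls to the robot, and variables do not carry over. Pictures are saved under pics/ and viewed, at most 10 in all, crops included, and the job is handed in when it is done.

Besides the shell and the picture viewer there is one more tool, called after "Call:" by a JSON object that holds its "method" and its "body", one argument or row to a line. servo_tool: Moves the arm, as the interface text tells. Its arguments: {"type":"object","properties":{"plan":{"type":"array"}},"required":["plan"]}

```bash
mkdir -p pics; cat > h.py <<'E'
import numpy as np, cv2
from workcell import ctrl
def cam(n):
    c=ctrl.camera_info(n); f=192/np.tan(np.radians(c['fovy'])/2)
    R=cv2.Rodrigues(np.array(c['rvec'],float))[0]; return c,f,R,np.array(c['tvec'],float)
def ray(n,uv):
    c,f,R,t=cam(n)
    K=np.array([[f,0,c['cx']],[0,f,c['cy']],[0,0,1.]])
    p=cv2.undistortPoints(np.array([[uv]],float),K,np.array([c['k1'],0,0,0.]))[0,0]
    return -R.T@t, R.T@np.array([p[0],p[1],1])
def onz(n,uv,z):
    o,d=ray(n,uv); return o+d*(z-o[2])/d[2]
def proj(n,P):
    c,f,R,t=cam(n); K=np.array([[f,0,c['cx']],[0,f,c['cy']],[0,0,1.]])
    return cv2.projectPoints(np.array(P,float).reshape(-1,3),cv2.Rodrigues(R)[0],t,K,np.array([c['k1'],0,0,0.]))[0][:,0]
E
python3 - <<'E'
from h import *
for n in ('scene','top'):
    im=ctrl.get_image(n); cv2.imwrite(f'pics/{n}0.png',im); print(n,ctrl.camera_info(n), ray(n,(256,192)))
o=ctrl.get_obs(); print({k:np.round(v,3) for k,v in o.items()})
E
```

```text
scene {'fovy': 47.24724559924113, 'cx': 258.79267093979536, 'cy': 196.65959437699541, 'k1': 0.045088292199408554, 'rvec': array([ 2.03099806,  1.49074198, -0.55491435]), 'tvec': array([-158.03519265, -303.22948253, 1477.86130337])} (array([1184.07212982, -199.4960455 ,  926.91520237]), array([-0.63010053,  0.18628484, -0.75393927]))
top {'fovy': 44.39004963940937, 'cx': 253.96969737028502, 'cy': 191.15836353269998, 'k1': -0.20010977956392278, 'rvec': array([ 2.15887795, -2.11769212,  0.14361203]), 'tvec': array([  13.03819256,  563.4751    , 1161.224804  ])} (array([ 386.23188866,    5.83233095, 1231.62824761]), array([ 0.14535306,  0.01066284, -0.98933341]))
{'t': np.float64(0.1), 'qpos': array([ 1.178,  0.424,  1.631, -0.   ,  1.089, -0.019]), 'qvel': array([ 0.001, -0.002, -0.003,  0.001, -0.001, -0.   ]), 'joint_torque': array([-0.0000e+00, -5.4562e+01, -2.7433e+01,  6.5000e-02,  1.9000e-02,
        0.0000e+00]), 'ee_pos': array([228.018, 581.423, 236.01 ]), 'orientation': array([-5.840e-01, -3.087e+00,  2.000e-03]), 'ft_force': array([-0.097,  0.35 ,  0.725]), 'moment': array([ 0.075, -0.044,  0.011]), 'grasp_force': np.float64(0.0), 'width': np.float64(87.579)}
```

View pics/scene0.png

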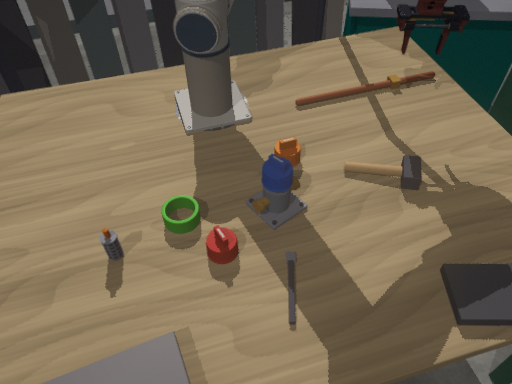

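View pics/top0.png

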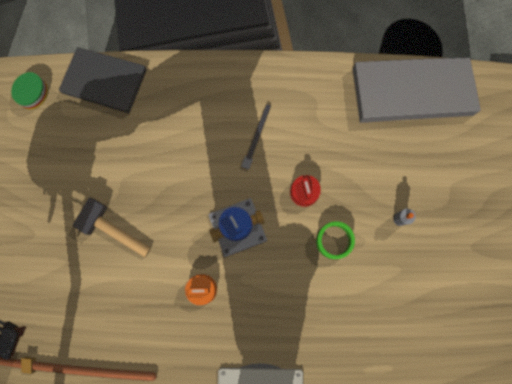

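Candidates for the cap: blue at scene (277,172) / top (235,223), orange at scene (287,152) / top (200,290), red at scene (222,245) / top (305,190). Only the blue one is on the grey housing, so that is the cap. The strainer with the orange knob is at scene (113,245) / top (404,216), and the green tape is at top (335,240).

```bash
python3 - <<'E'
from h import *
t=cv2.imread('pics/top0.png'); s=cv2.imread('pics/scene0.png')
a=cv2.resize(t[190:260,195:275],None,fx=5,fy=5,interpolation=cv2.INTER_CUBIC)
b=cv2.resize(s[145:235,240:315],None,fx=5,fy=5,interpolation=cv2.INTER_CUBIC)[:350]
c=cv2.resize(t[197:235,385:425],None,fx=350/38,fy=350/38,interpolation=cv2.INTER_CUBIC)
v=np.hstack([a,b]); cv2.imwrite('pics/crop1.png',v)
def cen(im,lo,hi,box):
    m=cv2.inRange(cv2.cvtColor(im,cv2.COLOR_BGR2HSV),lo,hi); z=np.zeros_like(m); x0,y0,x1,y1=box; z[y0:y1,x0:x1]=m[y0:y1,x0:x1]
    z=cv2.morphologyEx(z,cv2.MORPH_OPEN,np.ones((2,2),np.uint8)); return z
m=cen(t,(105,100,40),(130,255,255),(200,190,270,260)); c,r=cv2.minEnclosingCircle(cv2.findNonZero(m)); print('cap top',c,r,onz('top',c,145),cv2.moments(m,True)['m00'])
# knob
m1=cen(t,(3,120,80),(20,255,255),(385,195,425,235)); M=cv2.moments(m1,True); k1=(M['m10']/M['m00'],M['m01']/M['m00'])
m2=cen(s,(3,120,80),(20,255,255),(95,220,130,265)); M2=cv2.moments(m2,True); k2=(M2['m10']/M2['m00'],M2['m01']/M2['m00'])
print('knob',k1,M['m00'],k2,M2['m00'])
def tri(u,v):
    o1,d1=ray('top',u);o2,d2=ray('scene',v); x=np.linalg.lstsq(np.c_[d1,-d2],o2-o1,rcond=None)[0]; p,q=o1+d1*x[0],o2+d2*x[1]; return (p+q)/2,np.linalg.norm(p-q)
print(tri(k1,k2), onz('top',k1,95),onz('scene',k2,92))
# plate corners region: grey plate bolts printed by eye
for n,u in (('green',(335,240)),('red',(305,190)),('orange',(200,290)),('chisel',(265,103)),('chisel2',(246,167)),('malletH',(90,215)),('mh',(147,253))): print(n,onz('top',u,20).round())
E
```

```text
cap top (236.15318298339844, 224.29383850097656) 16.72770881652832 [469.5009787   61.99044107 145.        ] 802.0
knob (410.74074074074076, 216.1851851851852) 27.0 (106.48, 233.2) 50.0
(array([ 500.51542002, -364.81440417,   90.22710398]), np.float64(4.498473410642342)) [ 499.79862995 -365.59874529   95.        ] [ 502.81049051 -362.21247623   92.        ]
green [ 443. -187.   20.]
red [ 572. -109.   20.]
orange [308. 157.  20.]
chisel [807.  -1.  20.]
chisel2 [630.  46.  20.]
malletH [494. 460.  20.]
mh [399. 299.  20.]
```

View pics/crop1.png

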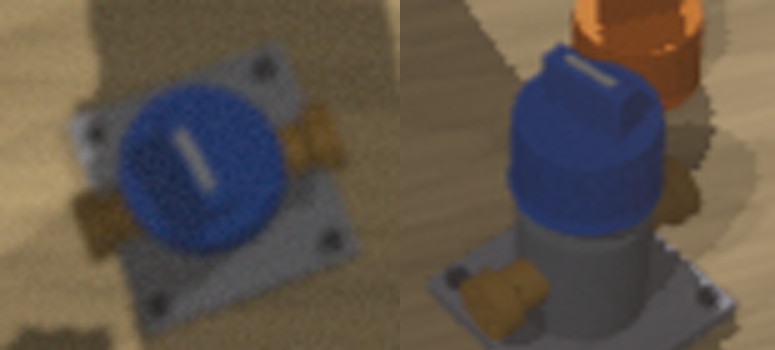

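The crop shows the blue cap with its bar, and a pale stripe on top of the bar at top (230.6,215.6)-(237.4,228.4). It sits on the grey plate, whose four bolts are visible. I'll work out the axis from the bolts and the stripe.

```bash
python3 - <<'E'
from h import *
t=cv2.imread('pics/top0.png'); s=cv2.imread('pics/scene0.png')
B=[onz('top',(194.6+x/5,189.6+y/5),13) for x,y in((263,68),(95,133),(157,305),(330,240))]; B=np.array(B); print(B.round(1),B.mean(0))
d=[np.degrees(np.arctan2(*(B[i]-B[(i+1)%4])[1::-1])) for i in range(4)]; print('plate yaw',np.mod(d,90))
def stripe(im,box,n):
    x0,y0,x1,y1=box; h=cv2.cvtColor(im[y0:y1,x0:x1],cv2.COLOR_BGR2HSV).astype(int)
    m=((h[...,1]<110)&(h[...,2]>85)); p=np.argwhere(m)[:,::-1]+[x0,y0]; print(n,len(p))
    r=cv2.fitLine(p.astype(np.float32),cv2.DIST_L2,0,.01,.01).ravel(); a=(p-r[2:])@r[:2]
    return r[2:]+r[:2]*(a.min()+a.max())/2, r[2:]+r[:2]*a.min(), r[2:]+r[:2]*a.max()
T=stripe(t,(225,210,242,234),'top'); S=stripe(s,(268,152,286,166),'scene')
for n,X in(('top',T),('scene',S)):
    P=[onz(n,x,178) for x in X]; v=P[2]-P[1]; print(n,np.round(X,1).tolist(),np.round(P,1).tolist(),np.linalg.norm(v),np.degrees(np.arctan2(v[1],v[0]))%180)
o1,d1=ray('top',T[0]);o2,d2=ray('scene',S[0]); x=np.linalg.lstsq(np.c_[d1,-d2],o2-o1,rcond=None)[0]; print(o1+d1*x[0],o2+d2*x[1])
# strainer base / rim in both views, knob refined
m=cv2.inRange(cv2.cvtColor(t,cv2.COLOR_BGR2HSV),(0,80,60),(22,255,255)); print(np.argwhere(m[205:228,398:420]>0).mean(0))
a=cv2.resize(t[197:235,385:425],(400,380),interpolation=cv2.INTER_CUBIC); b=cv2.resize(s[224:266,92:132],(362,380),interpolation=cv2.INTER_CUBIC); cv2.imwrite('pics/crop2.png',np.hstack([a,b]))
E
```

```text
[[535.3  41.3  13. ]
 [499.5 128.2  13. ]
 [411.   93.4  13. ]
 [446.4   4.7  13. ]] [473.03767522  66.91647206  13.        ]
plate yaw [22.40853879 21.43887116 21.77278809 22.36853295]
top 54
scene 62
top [[233.4, 221.4], [230.0, 215.6], [236.8, 227.1]] [[473.5, 66.6, 178.0], [486.3, 74.6, 178.0], [460.7, 58.7, 178.0]] 30.213078015777892 31.911530961463967
scene [[275.7, 157.1], [267.5, 153.0], [283.8, 161.3]] [[465.4, 64.1, 178.0], [445.7, 49.6, 178.0], [484.7, 78.2, 178.0]] 48.447253512899316 36.2137187038646
[472.89594613  66.23458559 184.89328838] [471.63135889  61.75369397 184.53001569]
[10.23076923 13.08791209]
```

View pics/crop2.png

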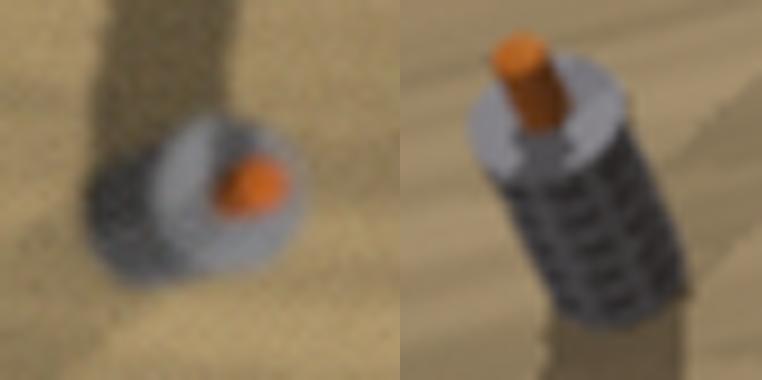

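The strainer stands upright with its knob. The housing axis is about (473,67) and the bar yaw about 32°; the bolts and the stripe agree. I'm moving above the cap.

Call:
{"method": "servo_tool", "body": {
  "plan": [
    [0.5, [35, -74, 5], -7],
    [0.5, [70, -148, 10], -14],
    [0.5, [105, -220, 15], -21],
    [0.5, [122, -257, 15], -28],
    [0.5, [140, -295, 15], -35],
    [0.5, [157, -330, 15], -42],
    [0.5, [175, -368, 15], -49],
    [0.5, [192, -404, 15], -56],
    [0.5, [210, -440, 15], -63],
    [0.5, [220, -463, 15], -70]
  ]
}}

```text
t: 0.93
ee_pos: [407.3, 203.9, 250.9]
orientation: [2.255, 2.187, 0.0]
ft_force: [0.7, 0.4, -0.7]
width: 44.0
grasp_force: 0.0
```

Call:
{"method": "servo_tool", "body": {
  "plan": [
    [0.5, [10, -20, 0], -7],
    [0.5, [18, -36, 0], -14],
    [0.5, [25, -52, 0], -21],
    [0.5, [25, -52, 0], -28],
    [0.5, [25, -52, 0], -35],
    [0.5, [25, -52, 0], -42],
    [0.5, [25, -52, 0], -49],
    [0.5, [25, -52, 0], -56],
    [0.5, [25, -52, 0], -56.5],
    [0.5, [25, -52, 0], -56.5]
  ]
}}

```text
t: 1.77
ee_pos: [431.8, 153.8, 250.7]
orientation: [3.018, 0.873, -0.001]
ft_force: [-0.2, 0.3, -0.2]
width: 43.9
grasp_force: 0.0
```

```bash
python3 - <<'E'
from h import *
print(onz('top',(407.6,216.1),77),onz('top',(411.4,215.2),104),onz('scene',(105.3,230.1),104),onz('scene',(108.2,237),77))
o=ctrl.get_obs(); R=cv2.Rodrigues(np.array(o['orientation']))[0]; print(o['t'],o['ee_pos'].round(2),np.degrees(np.arctan2(R[1,1],R[0,1])),R[:,2].round(4),o['qpos'].round(2),o['width'],o['ft_force'].round(2))
im=ctrl.get_image('scene'); cv2.imwrite('pics/s1.png',cv2.resize(im[100:240,190:390],None,fx=3.5,fy=3.5))
E
```

```text
[ 501.7177889  -363.25349956   77.        ] [ 501.34669374 -364.40230495  104.        ] [ 502.81027594 -361.72391438  104.        ] [ 503.00886865 -362.21186466   77.        ]
1.7667 [431.85 153.81 250.69] -57.7452580017771 [-4.e-04 -1.e-04 -1.e+00] [ 0.32  0.16  1.97 -0.    1.01  1.32] 43.895128990680156 [-0.25  0.29 -0.2 ]
```

View pics/s1.png

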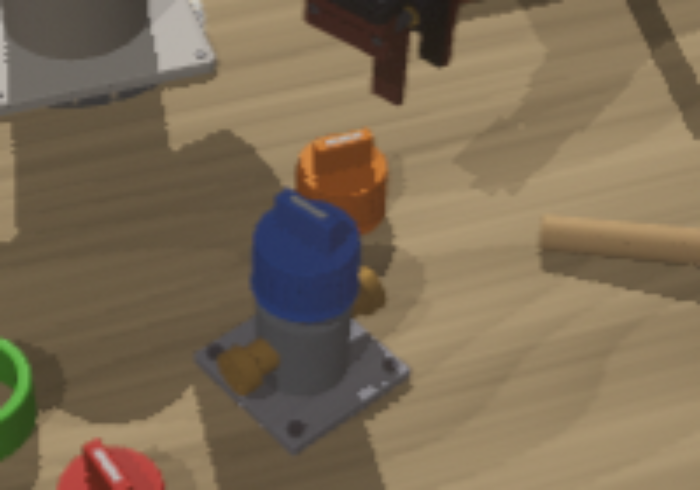

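The view is clear: the cap is on the housing and the gripper is coming in from the upper right. Next I go over the cap and down.

Call:
{"method": "servo_tool", "body": {
  "plan": [
    [0.5, [14, -29, 0], 0],
    [0.5, [28, -58, 0], 0],
    [0.5, [41, -87, 0], 0],
    [0.5, [41, -87, 0], 0],
    [0.5, [41, -87, -20], 0],
    [0.5, [41, -87, -40], 0],
    [0.5, [41, -87, -40], 0],
    [0.5, [41, -87, -40], 0]
  ]
}}

```text
t: 2.48
ee_pos: [472.2, 67.1, 210.3]
orientation: [-3.018, -0.871, 0.004]
ft_force: [0.4, -0.4, 0.5]
width: 44.3
grasp_force: 0.0
```

```bash
python3 - <<'E'
from h import *
o=ctrl.get_obs(); print(o['t'],o['ee_pos'].round(2))
a=ctrl.get_image('scene')[110:200,230:330];b=ctrl.get_image('top')[170:280,185:285]
cv2.imwrite('pics/s2.png',np.hstack([cv2.resize(a,(440,396)),cv2.resize(b,(360,396))]))
E
```

```text
2.4833 [472.16  67.06 210.29]
```

View pics/s2.png

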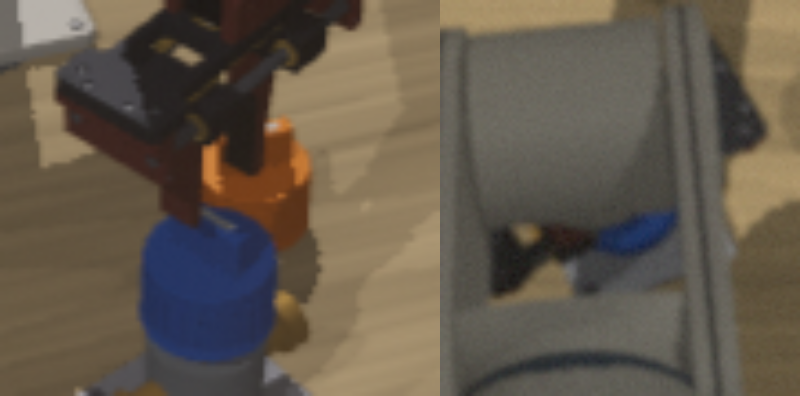

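The fingers straddle the bar: the near one is at crop (185,210), the far one is behind it. Going down and gripping.

Call:
{"method": "servo_tool", "body": {
  "plan": [
    [0.5, [0.5, 0, -15], 0],
    [0.5, [0.5, 0, -30], 0],
    [0.5, [0.5, 0, -43], 0],
    [0.5, [0.5, 0, -43], 0],
    [0.85, [0.5, 0, -43], 0],
    [0.85, [0.5, 0, -43], 0],
    [1, [0.5, 0, -43], 0],
    [1, [0.5, 0, -43], 0],
    [1, [0.5, 0, -43], 0],
    [1, [0.5, 0, -43], 0]
  ]
}}

```text
t: 3.42
ee_pos: [473.9, 66.9, 168.5]
orientation: [3.019, 0.868, 0.002]
ft_force: [-0.5, 0.7, 4.4]
width: 14.0
grasp_force: 30.0
```

Call:
{"method": "servo_tool", "body": {
  "plan": [
    [1, [0, 0, 8], 0],
    [1, [0, 0, 18], 0],
    [1, [0, 0, 30], 0],
    [1, [0, 0, 45], 0],
    [1, [5, 20, 50], 0],
    [1, [12, 45, 50], 0],
    [1, [19, 70, 50], 0],
    [1, [26, 95, 50], 0],
    [1, [32, 120, 50], 0],
    [1, [36, 133, 50], 0]
  ]
}}

```text
t: 4.25
ee_pos: [510.1, 202.2, 218.7]
orientation: [-3.018, -0.87, -0.002]
ft_force: [0.2, 0.3, -1.9]
width: 14.2
grasp_force: 29.9
```

```bash
python3 - <<'E'
from h import *
o=ctrl.get_obs(); print(o['t'],o['ee_pos'].round(2),o['width'],o['ft_force'].round(1),o['moment'].round(2))
a=ctrl.get_image('scene')[90:240,190:370];b=ctrl.get_image('top')[150:270,180:280]
cv2.imwrite('pics/s3.png',np.hstack([cv2.resize(a,(450,375)),cv2.resize(b,(312,375))]))
E
```

```text
4.25 [510.1  202.17 218.71] 14.161692844784168 [ 0.2  0.3 -1.9] [-0.02  0.08  0.04]
```

View pics/s3.png

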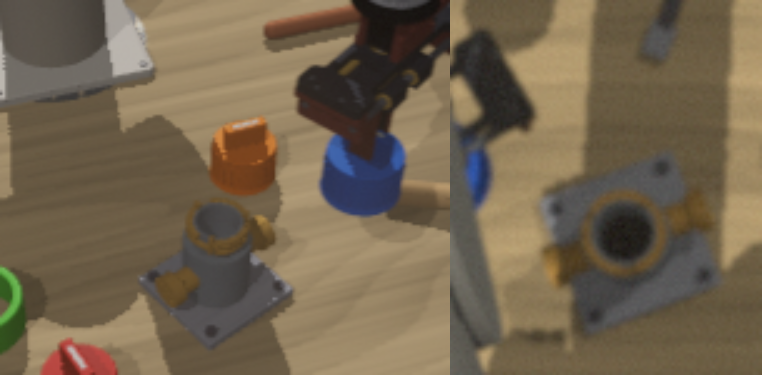

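The cap hangs in the gripper, clear of everything, and the open mouth is at crop (624,232). Lowering the cap to the bench and measuring the mouth.

Call:
{"method": "servo_tool", "body": {
  "plan": [
    [1, [0, 0, -35], 0],
    [1, [0, 0, -70], 0],
    [1, [0, 0, -105], 0],
    [1, [0, 0, -130], 0],
    [1, [0, 0, -140], 0],
    [1, [0, 0, -145], 0],
    [1, [0, 0, -147], 0],
    [1, [0, 0, -149], 0],
    [1, [0, 0, -150], 0],
    [1, [0, 0, -150], 0]
  ]
}}

```text
t: 5.18
ee_pos: [510.3, 200.1, 69.0]
orientation: [-3.019, -0.868, -0.003]
ft_force: [-1.0, -0.1, -2.1]
width: 13.7
grasp_force: 29.9
```

```bash
python3 - <<'E'
from h import *
im=ctrl.get_image('top'); cv2.imwrite('pics/t4.png',im)
x0,y0=215,203; c=im[y0:245,x0:257]; h=cv2.cvtColor(c,cv2.COLOR_BGR2HSV)
dark=((h[...,2]<62)).astype(np.uint8); n,l,st,ce=cv2.connectedComponentsWithStats(dark); k=1+np.argmax(st[1:,4]); print('bore',ce[k]+[x0,y0],st[k], onz('top',ce[k]+[x0,y0],110))
br=cv2.inRange(h,(8,110,60),(25,255,255)); yy,xx=np.nonzero(br); p=np.c_[xx+x0,yy+y0].astype(float); r=np.hypot(*(p-[235.6,224.2]).T); p=p[(r<15.5)]
A=np.c_[2*p,np.ones(len(p))]; s=np.linalg.lstsq(A,(p**2).sum(1),rcond=None)[0]; print('ring',s[:2],len(p),onz('top',s[:2],110)); print(proj('top',[[473,67,110],[473+32.5,67,110]]))
s2=ctrl.get_image('scene'); hs=cv2.cvtColor(s2,cv2.COLOR_BGR2HSV); 
cv2.imwrite('pics/sc4.png',s2); print(proj('scene',[[473,67,110]]))
E
```

```text
bore [235.52692308 224.13846154] [ 12  12  18  19 260] [472.52468412  65.30607457 110.        ]
ring [235.11182669 224.17484023] 174 [472.41738507  66.29662299 110.        ]
[[234.82397359 223.92570085]
 [235.16591222 210.40531377]]
[[277.07845956 178.16052776]]
```

Call:
{"method": "servo_tool", "body": {
  "plan": [
    [1, [0, 0, -1], 0],
    [1, [0, 0, -1.5], 0],
    [1, [0, 0, -2], 0],
    [1, [0, 0, -2], 0]
  ]
}}

```text
t: 5.62
ee_pos: [509.9, 200.0, 66.8]
orientation: [-3.019, -0.868, -0.001]
ft_force: [-1.2, -0.8, 7.5]
width: 13.7
grasp_force: 29.9
```

Call:
{"method": "servo_tool", "body": {
  "plan": [
    [0.5, [0, 0, 0], 0],
    [0.5, [0, 0, 0], 0],
    [0.5, [0, 0, 0], 0],
    [0.5, [0, 0, 10], 0],
    [0.5, [0, 0, 40], 0],
    [0.5, [0, 0, 80], 0],
    [0.5, [0, -20, 115], 0],
    [0.5, [0, -55, 125], 0],
    [0.5, [0, -95, 125], 0],
    [0.5, [0, -135, 125], 0]
  ]
}}

```text
t: 6.45
ee_pos: [510.2, 64.0, 193.1]
orientation: [3.018, 0.871, 0.006]
ft_force: [1.0, -0.0, 0.1]
width: 43.9
grasp_force: 0.0
```

Call:
{"method": "servo_tool", "body": {
  "plan": [
    [0.5, [0, -40, 0], 0],
    [0.5, [0, -80, 0], 0],
    [0.5, [0, -120, 0], 0],
    [0.5, [0, -160, 0], 0],
    [0.5, [-2, -200, 0], 0],
    [0.5, [-4, -240, 0], 0],
    [0.5, [-6, -280, 0], 0],
    [0.5, [-8, -320, 0], 0],
    [0.5, [-8, -360, 0], 0],
    [0.5, [-8, -390, 0], 0]
  ]
}}

```text
t: 7.28
ee_pos: [501.1, -328.3, 191.8]
orientation: [3.019, 0.866, 0.001]
ft_force: [-0.7, -0.3, -0.1]
width: 44.4
grasp_force: 0.0
```

```bash
python3 - <<'E'
from h import *
o=ctrl.get_obs(); print(o['t'],o['ee_pos'].round(2),o['qpos'].round(2))
s=ctrl.get_image('scene');t=ctrl.get_image('top'); cv2.imwrite('pics/t5f.png',t);cv2.imwrite('pics/s5f.png',s)
for n,im,P in(('top',t,[475,200,0]),):
    h=cv2.cvtColor(im,cv2.COLOR_BGR2HSV); m=cv2.inRange(h,(105,100,40),(130,255,255)); M=cv2.moments(m,True); print('cap mask',M['m00'],M['m10']/M['m00'],M['m01']/M['m00'], onz('top',(M['m10']/M['m00'],M['m01']/M['m00']),50))
E
```

```text
7.2833 [ 501.12 -328.29  191.76] [-0.6   0.44  1.72 -0.    0.98  0.41]
cap mask 669.0 186.13602391629297 211.7982062780269 [505.78387319 194.86529612  50.        ]
```

Call:
{"method": "servo_tool", "body": {
  "plan": [
    [0.5, [1, -17, 0], 0],
    [0.5, [1, -34.5, 0], 0],
    [0.5, [1, -34.5, 0], 0],
    [0.5, [1, -34.5, -30], 0],
    [0.5, [1, -34.5, -55], 0],
    [0.5, [1, -34.5, -65], 0],
    [0.5, [1, -34.5, -65], 0]
  ]
}}

```text
t: 7.97
ee_pos: [501.2, -358.1, 123.4]
orientation: [-3.015, -0.868, 0.005]
ft_force: [0.3, -0.4, 0.1]
width: 44.1
grasp_force: 0.0
```

```bash
python3 - <<'E'
from h import *
o=ctrl.get_obs(); print(o['t'],o['ee_pos'].round(2))
a=ctrl.get_image('scene')[200:270,70:150];b=ctrl.get_image('top')[170:260,360:460]
cv2.imwrite('pics/s6.png',np.hstack([cv2.resize(a,(400,350)),cv2.resize(b,(389,350))]))
E
```

```text
7.9667 [ 501.19 -358.1   123.39]
```

View pics/s6.png

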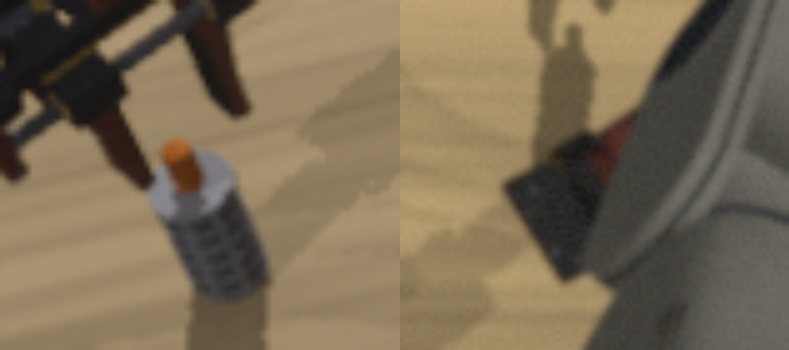

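The strainer's knob is at crop (177,150), between the two fingertips at (145,185) and (242,112). The hand is about 5 mm off towards +y, so I correct that, go down and grip.

Call:
{"method": "servo_tool", "body": {
  "plan": [
    [0.5, [1, -4.5, 0], 0],
    [0.5, [1, -4.5, -10], 0],
    [0.5, [1, -4.5, -20], 0],
    [0.5, [1, -4.5, -28], 0],
    [0.5, [1, -4.5, -28], 0],
    [0.8, [1, -4.5, -28], 0],
    [0.8, [1, -4.5, -28], 0],
    [1, [1, -4.5, -28], 0],
    [1, [1, -4.5, -28], 0],
    [1, [1, -4.5, -28], 0]
  ]
}}

```text
t: 8.9
ee_pos: [503.7, -364.2, 98.2]
orientation: [3.019, 0.868, 0.0]
ft_force: [-0.6, 0.0, 0.6]
width: 13.9
grasp_force: 1.9
```

Call:
{"method": "servo_tool", "body": {
  "plan": [
    [1, [0, 0, 10], 0],
    [1, [0, 0, 30], 0],
    [1, [0, 0, 60], 0],
    [1, [0, 0, 95], 0],
    [1, [0, 0, 125], 0],
    [1, [0, 0, 135], 0],
    [1, [0, 0, 135], 0]
  ]
}}

```text
t: 9.48
ee_pos: [504.9, -365.2, 236.5]
orientation: [3.014, 0.867, 0.006]
ft_force: [1.1, -0.0, -2.4]
width: 13.2
grasp_force: 30.0
```

```bash
python3 - <<'E'
from h import *
o=ctrl.get_obs(); print(o['t'],o['ee_pos'].round(2))
a=ctrl.get_image('scene')[150:290,30:190];
cv2.imwrite('pics/s7.png',cv2.resize(a,(640,560)))
E
```

```text
9.4833 [ 504.9  -365.16  236.48]
```

View pics/s7.png

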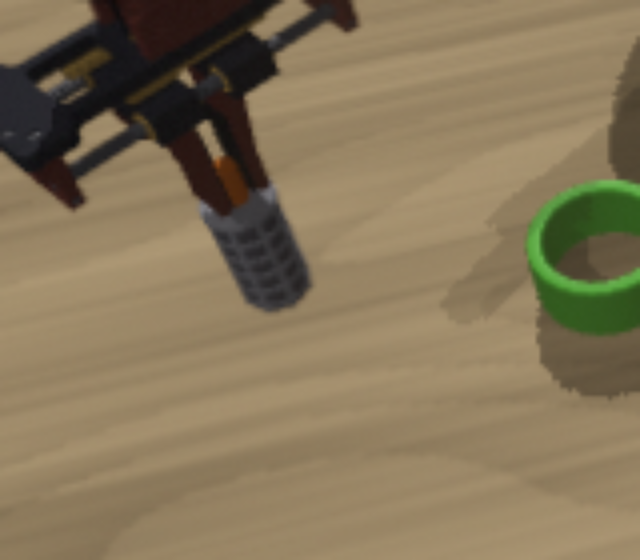

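The strainer hangs straight in the hand. Moving over the mouth.

Call:
{"method": "servo_tool", "body": {
  "plan": [
    [1, [-2, 20, 0], 0],
    [1, [-4, 55, 0], 0],
    [1, [-7, 95, 0], 0],
    [1, [-10, 135, 0], 0],
    [1, [-13, 175, 0], 0],
    [1, [-16, 215, 0], 0],
    [1, [-19, 255, 0], 0],
    [1, [-22, 295, 0], 0],
    [1, [-25, 335, 0], 0],
    [1, [-27, 365, 0], 0]
  ]
}}

```text
t: 10.37
ee_pos: [474.1, 3.4, 230.6]
orientation: [-3.017, -0.869, 0.007]
ft_force: [0.9, -0.1, -1.9]
width: 13.4
grasp_force: 30.0
```

Call:
{"method": "servo_tool", "body": {
  "plan": [
    [1, [-2, 20, 0], 0],
    [1, [-4, 45, 0], 0],
    [1, [-4, 55, 0], 0],
    [1, [-4, 60, 0], 0],
    [1, [-4, 60, 0], 0],
    [1, [-4, 60, 0], 0]
  ]
}}

```text
t: 10.87
ee_pos: [472.2, 60.3, 232.1]
orientation: [3.019, 0.868, -0.002]
ft_force: [0.3, -0.3, -1.6]
width: 12.9
grasp_force: 30.0
```

```bash
cat > st.py <<'E'
from h import *
P=[]
for i in range(3):
    s=ctrl.get_image('scene'); o=ctrl.get_obs(); P.append(o['ee_pos'])
print(o['t'],np.mean(P,0).round(2),o['ft_force'].round(1),o['moment'].round(2),round(float(o['width']),1),o['qpos'].round(2))
E
python3 st.py
```

```text
11.0167 [472.46  59.93 232.47] [-0.2 -0.8 -1.9] [-0.03  0.1  -0.  ] 13.4 [ 0.1   0.21  1.95 -0.    0.98  1.11]
```

Call:
{"method": "servo_tool", "body": {
  "plan": [
    [1, [0.7, 7, 0], 0],
    [1, [0.7, 7, -10], 0],
    [1, [0.7, 7, -18], 0],
    [1, [0.7, 7, -24], 0],
    [1, [0.7, 7, -28], 0],
    [1, [0.7, 7, -32], 0],
    [1, [0.7, 7, -36], 0],
    [1, [0.7, 7, -36], 0]
  ]
}}

```text
t: 11.68
ee_pos: [472.8, 67.8, 196.0]
orientation: [-3.019, -0.868, 0.002]
ft_force: [0.2, 0.7, -1.9]
width: 13.2
grasp_force: 30.0
```

```bash
python3 st.py
```

```text
11.8333 [473.2   67.87 196.73] [ 0.2 -0.4 -1.5] [-0.06  0.11 -0.01] 13.2 [ 0.12  0.27  1.98 -0.    0.9   1.13]
```

Call:
{"method": "servo_tool", "body": {
  "plan": [
    [1, [0, -1, -8], 0],
    [1, [0, -1, -16], 0],
    [1, [0, -1, -24], 0],
    [1, [0, -1, -32], 0],
    [1, [0, -1, -40], 0],
    [1, [0, -1, -46], 0],
    [1, [0, -1, -52], 0],
    [1, [0, -1, -55], 0],
    [1, [0, -1, -55], 0]
  ]
}}

```text
t: 12.58
ee_pos: [472.8, 66.8, 141.0]
orientation: [-3.019, -0.868, 0.002]
ft_force: [-0.6, 0.9, -1.5]
width: 13.2
grasp_force: 30.0
```

Call:
{"method": "servo_tool", "body": {
  "plan": [
    [1, [0, 0, -3], 0],
    [1, [0, 0, -6], 0],
    [1, [0, 0, -8], 0],
    [1, [0, 0, -8], 0]
  ]
}}

```text
t: 12.92
ee_pos: [473.1, 66.8, 133.6]
orientation: [-3.019, -0.868, 0.001]
ft_force: [-0.2, -0.1, -1.0]
width: 13.1
grasp_force: 30.0
```

Call:
{"method": "servo_tool", "body": {
  "plan": [
    [1, [0, 0, -3], 0],
    [1, [0, 0, -6], 0],
    [1, [0, 0, -7], 0],
    [1, [0, 0, -7], 0],
    [1, [0, 0, -7], 0]
  ]
}}

```text
t: 13.33
ee_pos: [473.2, 66.9, 126.8]
orientation: [-3.019, -0.868, 0.0]
ft_force: [0.0, -0.7, -1.3]
width: 13.0
grasp_force: 30.0
```

Call:
{"method": "servo_tool", "body": {
  "plan": [
    [0.76, [0, 0, 0], 0],
    [0.76, [0, 0, 0], 0],
    [0.76, [0, 0, 0], 0],
    [0.76, [0, 0, 4], 0],
    [0.76, [0, 0, 15], 0],
    [0.6, [0, 0, 35], 0],
    [0.5, [0, 0, 65], 0],
    [0.5, [7, 20, 80], 0],
    [0.5, [16, 55, 80], 0],
    [0.5, [25, 90, 80], 0]
  ]
}}

```text
t: 14.17
ee_pos: [499.4, 157.6, 209.0]
orientation: [3.02, 0.864, 0.006]
ft_force: [0.5, -0.4, -0.5]
width: 43.6
grasp_force: 0.0
```

Call:
{"method": "servo_tool", "body": {
  "plan": [
    [0.5, [8, 30, 0], 0],
    [0.5, [12, 43, 0], 0],
    [0.5, [12, 43, 0], 0],
    [0.5, [12, 43, 0], 0]
  ]
}}

```text
t: 14.5
ee_pos: [509.8, 199.8, 206.7]
orientation: [3.018, 0.87, -0.001]
ft_force: [-1.0, -1.0, 0.2]
width: 43.8
grasp_force: 0.0
```

```bash
cat > sm.py <<'E'
from h import *
from st import o
t=ctrl.get_image('top'); s=ctrl.get_image('scene'); cv2.imwrite('pics/t8.png',t); cv2.imwrite('pics/s8.png',s)
for n,im in(('top',t),('scene',s)):
    q=proj(n,[[473,67,125]])[0]; h=cv2.cvtColor(im,cv2.COLOR_BGR2HSV); m=cv2.inRange(h,(3,170,90),(14,255,255)); z=np.zeros_like(m); y,x=int(q[1]),int(q[0]); z[y-15:y+16,x-15:x+16]=m[y-15:y+16,x-15:x+16]
    M=cv2.moments(z,True); print(n,'expect',q,'area',M['m00'])
    if M['m00']: c=(M['m10']/M['m00'],M['m01']/M['m00']); print(c,onz(n,c,127 if n=='top' else 122).round(1))
h=cv2.cvtColor(t,cv2.COLOR_BGR2HSV); m=cv2.inRange(h,(105,100,40),(130,255,255)); M=cv2.moments(m,True); print('cap',M['m00'],onz('top',(M['m10']/M['m00'],M['m01']/M['m00']),50))
E
python3 sm.py
```

```text
14.65 [509.57 198.69 206.63] [-0.  -0.3  1.2] [-0.03  0.16 -0.01] 44.0 [ 0.35  0.35  1.83 -0.    0.97  1.36]
top expect [234.48987027 223.42787981] area 9.0
(234.66666666666666, 224.22222222222223) [471.   66.4 127. ]
scene expect [277.23980422 174.09003518] area 182.0
(282.65384615384613, 165.2967032967033) [445.2  91.3 122. ]
cap 214.0 [506.45757632 172.07934819  50.        ]
```

```bash
python3 - <<'E'
from h import *
s=cv2.imread('pics/s8.png'); h=cv2.cvtColor(s,cv2.COLOR_BGR2HSV)
print(proj('scene',[[472.5,66.5,z] for z in(110,130,135)]))
for y in range(158,184): print(y,' '.join('%3d/%3d/%3d'%tuple(h[y,x]) for x in(273,275,277,279,281)))
E
```

```text
[[276.82797906 178.06643576]
 [277.04036289 172.61995529]
 [277.09442587 171.23451954]]
158  15/133/107  12/186/107  12/189/108  12/188/106  12/192/114
159  15/128/106  12/188/107  12/189/108  12/186/104  12/188/115
160  16/113/108  12/189/112  12/191/108  12/187/105  12/190/114
161  17/ 94/106  12/192/118  12/187/109  12/185/106  12/190/114
162  18/ 91/106  13/182/118  12/193/115  12/186/103  12/190/114
163  18/ 94/106  14/138/113  12/198/121  12/192/109  12/191/115
164  19/ 91/104  18/ 97/105  13/183/121  12/192/121  12/195/115
165  19/ 91/104  18/ 91/106  16/123/112  12/196/125  12/194/122
166  18/ 91/106  18/ 91/107  17/ 94/109  14/144/115  13/196/125
167  18/ 91/106  18/ 92/105  18/ 94/106  18/ 99/106  15/127/110
168  18/ 93/104  17/ 90/102  18/ 89/103  19/ 89/103  18/ 96/104
169  18/103/102  18/134/103  18/140/104  18/129/107  17/109/103
170  17/103/ 99  18/145/104  16/160/105  18/149/111  18/140/104
171  14/ 33/ 84  11/142/104  13/187/112  14/152/109  18/114/ 98
172  18/ 17/ 73  11/157/107  12/184/115  12/182/109  17/ 30/ 76
173   8/ 15/ 67  12/172/108  12/187/117  12/185/106   0/ 16/ 65
174   8/ 15/ 70  12/169/101  12/187/113  12/177/ 95   6/ 20/ 64
175   0/  9/ 84  12/174/101  12/183/107  12/181/ 90   5/ 22/ 69
176 173/ 12/ 86  12/179/101  12/184/104  13/161/ 87   8/ 15/ 69
177 165/  6/ 84  12/175/102  12/186/104  12/159/ 85   6/ 18/ 70
178 173/ 12/ 85  12/175/102  12/184/104  12/158/ 84   0/ 15/ 69
179 165/ 12/ 85  12/163/102  12/185/102  13/160/ 83 170/  9/ 84
180 165/ 12/ 85  12/116/ 97  12/187/101  10/ 89/ 86 170/  9/ 86
181 165/ 12/ 86   0/ 21/ 87  11/ 73/ 87   4/ 21/ 86 165/ 12/ 86
182 165/ 12/ 85 173/ 12/ 86 174/ 15/ 86   0/  9/ 85 170/  9/ 85
183 173/ 12/ 85 173/ 12/ 86 170/  9/ 86 173/ 12/ 85 170/  9/ 87
```

The strainer is seated: the knob spans z of about 103 to 130 on the housing axis. Regrasping the cap.

Call:
{"method": "servo_tool", "body": {
  "plan": [
    [0.5, [0.3, 0.5, -35], 0],
    [0.5, [0.3, 0.5, -70], 0],
    [0.5, [0.3, 0.5, -105], 0],
    [0.5, [0.3, 0.5, -125], 0],
    [0.5, [0.3, 0.5, -138], 0],
    [0.5, [0.3, 0.5, -138], 0],
    [0.8, [0.3, 0.5, -138], 0],
    [1, [0.3, 0.5, -138], 0],
    [1, [0.3, 0.5, -138], 0],
    [1, [0.3, 0.5, -138], 0]
  ]
}}

```text
t: 15.58
ee_pos: [511.3, 200.5, 70.1]
orientation: [-3.019, -0.868, -0.003]
ft_force: [0.3, 0.0, 0.4]
width: 20.5
grasp_force: 0.0
```

Call:
{"method": "servo_tool", "body": {
  "plan": [
    [1, [0, 0, 0], 0],
    [1, [0, 0, 10], 0],
    [1, [0, 0, 30], 0],
    [1, [0, 0, 65], 0],
    [1, [0, 0, 105], 0],
    [1, [0, 0, 140], 0],
    [1, [0, 0, 155], 0],
    [1, [0, 0, 155], 0]
  ]
}}

```text
t: 16.25
ee_pos: [512.7, 201.2, 228.8]
orientation: [-3.019, -0.868, -0.013]
ft_force: [0.8, -0.4, -2.3]
width: 13.4
grasp_force: 30.0
```

```bash
python3 st.py
```

```text
16.4 [510.34 200.34 224.43] [ 0.  -0.1 -3.2] [-0.02  0.17 -0.02] 13.4 [ 0.35  0.33  1.81 -0.    1.    1.36]
```

Call:
{"method": "servo_tool", "body": {
  "plan": [
    [1, [-6, -20, 0], 0],
    [1, [-14, -50, 0], 0],
    [1, [-23, -82, 0], 0],
    [1, [-31, -112, 0], 0],
    [1, [-36, -128, 0], 0],
    [1, [-37, -133, 0], 0],
    [1, [-37, -133, 0], 0],
    [1, [-37, -133, -15], 0],
    [1, [-37, -133, -25], 0],
    [1, [-37, -133, -25], 0]
  ]
}}

```text
t: 17.23
ee_pos: [472.1, 68.0, 196.3]
orientation: [-3.018, -0.869, 0.007]
ft_force: [-0.5, 0.3, -2.4]
width: 13.5
grasp_force: 30.0
```

```bash
python3 st.py
```

```text
17.3833 [473.11  68.02 197.97] [ 0.7 -0.2 -2.7] [-0.06  0.07  0.02] 14.0 [0.12 0.26 1.98 0.   0.9  1.13]
```

Call:
{"method": "servo_tool", "body": {
  "plan": [
    [1, [0, -0.9, -6], 0],
    [1, [0, -0.9, -11], 0],
    [1, [0, -0.9, -15], 0],
    [1, [0, -0.9, -17], 0],
    [1, [0, -0.9, -19], 0],
    [1, [0, -0.9, -19], 0],
    [1, [0, -0.9, -19], 0]
  ]
}}

```text
t: 17.97
ee_pos: [473.5, 66.4, 179.8]
orientation: [-3.019, -0.868, 0.0]
ft_force: [-0.6, 0.7, -2.7]
width: 13.7
grasp_force: 30.0
```

Call:
{"method": "servo_tool", "body": {
  "plan": [
    [1, [0, 0, -1], 0],
    [1, [0, 0, -2], 0],
    [1, [0, 0, -2], 0],
    [1, [0, 0, -3], 0],
    [1, [0, 0, -3], 0]
  ]
}}

```text
t: 18.38
ee_pos: [473.5, 66.4, 176.8]
orientation: [-3.019, -0.868, 0.0]
ft_force: [-0.8, -1.1, -3.1]
width: 13.6
grasp_force: 30.0
```

Call:
{"method": "servo_tool", "body": {
  "plan": [
    [1, [0, 0, -1], 0],
    [1, [0, 0, -2], 0],
    [1, [0, 0, -3], 0],
    [1, [0, 0, -4], 0],
    [1, [0, 0, -4], 0]
  ]
}}

```text
t: 18.8
ee_pos: [473.6, 66.5, 172.7]
orientation: [-3.019, -0.868, -0.0]
ft_force: [0.6, 1.1, -2.4]
width: 13.9
grasp_force: 30.0
```

Call:
{"method": "servo_tool", "body": {
  "plan": [
    [1, [0, 0, -1], 0],
    [1, [0, 0, -2], 0],
    [1, [0, 0, -2], 0]
  ]
}}

```text
t: 19.05
ee_pos: [473.7, 66.5, 171.5]
orientation: [-3.019, -0.868, -0.001]
ft_force: [-2.9, 0.2, 6.0]
width: 13.9
grasp_force: 30.0
```

Call:
{"method": "servo_tool", "body": {
  "plan": [
    [0.795, [0, 0, 0], 0],
    [0.795, [0, 0, 0], 0],
    [0.795, [0, 0, 0], 0],
    [0.795, [-0.5, 0, -2], 0],
    [0.795, [-0.5, 0, -3], 0],
    [0.795, [-0.5, 0, -3], 0]
  ]
}}

```text
t: 19.55
ee_pos: [472.7, 66.4, 167.5]
orientation: [-3.019, -0.868, 0.001]
ft_force: [0.1, 0.0, 0.2]
width: 18.3
grasp_force: 0.0
```

```bash
cat > cp.py <<'E'
from h import *
L=[];M=[];F=[]
for i in range(3):
    s=ctrl.get_image('scene'); o=ctrl.get_obs(); M.append(o['moment']);F.append(np.r_[o['ft_force'],o['ee_pos'],o['width']])
    b=cv2.GaussianBlur(s,(1,1),0).astype(float); d=b[...,0]-b[...,2]  # blue minus red
    e=[]
    for x in range(270,285):
        c=d[172:200,x]; hi=np.median(c[:8]); lo=c[-6:].mean(); th=(hi+lo)/2
        k=[i for i in range(len(c)-1) if c[i]>=th>c[i+1]][-1]; e.append(172+k+(c[k]-th)/(c[k]-c[k+1]))
    L.append(np.mean(e))
cv2.imwrite('pics/cp.png',s)
R=cv2.Rodrigues(np.array(o['orientation']))[0]
print('t',round(float(o['t']),2),'edge',np.round(L,2),'Mz',np.mean(M,0).round(2),'F,pos,w',np.mean(F,0).round(1),'yaw',np.degrees(np.arctan2(R[1,1],R[0,1])).round(1))
E
python3 cp.py; python3 - <<'E'
from h import *
P=[[472.7,66.5,0]]; d=np.array([.85,-.5,0]); d=ray('scene',(277,178))[0]-[472.7,66.5,100]; d[2]=0; d/=np.linalg.norm(d)
for r in(102,94,89): print(r,proj('scene',[np.array([472.7,66.5,r])+40*d]))
E
```

```text
t 19.7 edge [190.91 190.91 190.91] Mz [-0.02  0.14 -0.01] F,pos,w [ 1.000e-01  2.000e-01 -3.000e-01  4.729e+02  6.650e+01  1.677e+02
  1.800e+01] yaw -57.9
102 [[276.30961593 192.0719874 ]]
94 [[276.22797173 194.16967728]]
89 [[276.17741978 195.46897251]]
```

Call:
{"method": "servo_tool", "body": {
  "plan": [
    [0.795, [0, 0, 0], 3],
    [0.795, [0, 0, 0], 6],
    [0.795, [0, 0, 0], 9],
    [0.795, [0, 0, 0], 12],
    [0.795, [0, 0, 0], 15],
    [0.795, [0, 0, 0], 18],
    [0.795, [0, 0, 0], 21],
    [0.795, [0, 0, 0], 24],
    [0.795, [0, 0, 0], 27],
    [0.795, [0, 0, 0], 27]
  ]
}}

```text
t: 20.53
ee_pos: [473.1, 66.5, 167.9]
orientation: [2.732, 1.551, 0.0]
ft_force: [0.2, 0.3, 0.3]
width: 18.2
grasp_force: 0.3
```

```bash
python3 cp.py
```

```text
t 20.68 edge [191.07 191.07 191.07] Mz [-0.09  0.08 -0.  ] F,pos,w [-3.000e-01 -2.000e-01 -2.000e-01  4.731e+02  6.650e+01  1.679e+02
  1.810e+01] yaw -31.0
```

Call:
{"method": "servo_tool", "body": {
  "plan": [
    [0.795, [0, 0, 0], 3],
    [0.795, [0, 0, 0], 6],
    [0.795, [0, 0, 0], 9],
    [0.795, [0, 0, 0], 12],
    [0.795, [0, 0, 0], 15],
    [0.795, [0, 0, 0], 18],
    [0.795, [0, 0, 0], 20],
    [0.795, [0, 0, 0], 20]
  ]
}}

```text
t: 21.35
ee_pos: [473.0, 66.5, 167.9]
orientation: [-2.423, -2.0, 0.0]
ft_force: [0.9, -0.9, 0.1]
width: 18.0
grasp_force: 0.0
```

```bash
python3 cp.py
```

```text
t 21.5 edge [193.32 193.32 193.32] Mz [-0.08  0.07  0.01] F,pos,w [ 8.000e-01 -3.000e-01 -0.000e+00  4.730e+02  6.650e+01  1.679e+02
  1.780e+01] yaw -11.0
```

It has dropped about 8 mm, into the thread start. I lower the hand and turn clockwise.

Call:
{"method": "servo_tool", "body": {
  "plan": [
    [0.795, [0, 0, -4], 0],
    [0.795, [0, 0, -7], 0],
    [0.795, [0, 0, -7], -3],
    [0.795, [0, 0, -7], -7],
    [0.795, [0, 0, -7], -11],
    [0.795, [0, 0, -7], -15],
    [0.795, [0, 0, -7], -19],
    [0.795, [0, 0, -7], -23],
    [0.795, [0, 0, -7], -26],
    [0.795, [0, 0, -7], -26]
  ]
}}

```text
t: 22.33
ee_pos: [472.9, 66.4, 160.5]
orientation: [-2.812, -1.401, 0.001]
ft_force: [0.0, -1.2, -0.2]
width: 17.8
grasp_force: 0.2
```

Call:
{"method": "servo_tool", "body": {
  "plan": [
    [0.795, [0, 0, 0], -3],
    [0.795, [0, 0, 0], -6],
    [0.795, [0, 0, 0], -9],
    [0.795, [0, 0, 0], -12],
    [0.795, [0, 0, 0], -15],
    [0.795, [0, 0, 0], -15]
  ]
}}

```text
t: 22.83
ee_pos: [472.9, 66.5, 160.5]
orientation: [-2.97, -1.024, 0.001]
ft_force: [0.4, -0.5, -0.7]
width: 17.9
grasp_force: 0.2
```

```bash
python3 cp.py
```

```text
t 22.98 edge [193.69 193.7  193.71] Mz [-0.    0.16  0.01] F,pos,w [-4.000e-01  3.000e-01  2.000e-01  4.729e+02  6.650e+01  1.606e+02
  1.800e+01] yaw -51.8
```

Call:
{"method": "servo_tool", "body": {
  "plan": [
    [0.795, [0, 0, 0], -3],
    [0.795, [0, 0, 0], -6],
    [0.795, [0, 0, 0], -9],
    [0.795, [0, 0, 0], -12],
    [0.795, [0, 0, 0], -15],
    [0.795, [0, 0, 0], -18],
    [0.795, [0, 0, 0], -21],
    [0.795, [0, 0, 0], -24],
    [0.795, [0, 0, 0], -24]
  ]
}}

```text
t: 23.73
ee_pos: [473.0, 66.5, 160.8]
orientation: [3.118, 0.385, -0.0]
ft_force: [-0.1, 0.2, -0.2]
width: 18.1
grasp_force: 0.1
```

```bash
python3 cp.py
```

```text
t 23.88 edge [194.32 194.31 194.31] Mz [-0.01  0.13  0.02] F,pos,w [-2.000e-01  2.000e-01 -3.000e-01  4.730e+02  6.650e+01  1.608e+02
  1.820e+01] yaw -75.8
```

Call:
{"method": "servo_tool", "body": {
  "plan": [
    [0.795, [0, 0, 0], -3],
    [0.795, [0, 0, 0], -6],
    [0.795, [0, 0, 0], -9],
    [0.795, [0, 0, 0], -12],
    [0.795, [0, 0, 0], -12]
  ]
}}

```text
t: 24.3
ee_pos: [473.0, 66.5, 160.8]
orientation: [3.141, 0.057, -0.0]
ft_force: [-0.4, -0.3, -1.0]
width: 17.9
grasp_force: 0.2
```

```bash
python3 cp.py
```

```text
t 24.45 edge [194.66 194.65 194.65] Mz [ 0.04  0.16 -0.  ] F,pos,w [ 2.000e-01 -3.000e-01 -2.000e-01  4.730e+02  6.650e+01  1.609e+02
  1.790e+01] yaw -87.8
```

Call:
{"method": "servo_tool", "body": {
  "plan": [
    [0.795, [0, 0, 0], -2],
    [0.795, [0, 0, 0], -4],
    [0.795, [0, 0, 0], -6],
    [0.795, [0, 0, 0], -8],
    [0.795, [0, 0, 0], -8]
  ]
}}

```text
t: 24.87
ee_pos: [473.0, 66.5, 160.8]
orientation: [-3.137, 0.162, 0.0]
ft_force: [0.0, 1.0, -1.2]
width: 18.2
grasp_force: 0.4
```

```bash
python3 cp.py
```

```text
t 25.02 edge [194.86 194.86 194.86] Mz [0.03 0.2  0.01] F,pos,w [-3.000e-01  9.000e-01 -5.000e-01  4.730e+02  6.650e+01  1.609e+02
  1.800e+01] yaw -95.8
```

Call:
{"method": "servo_tool", "body": {
  "plan": [
    [0.795, [0, 0, 0], -2],
    [0.795, [0, 0, 0], -4],
    [0.795, [0, 0, 0], -6],
    [0.795, [0, 0, 0], -6]
  ]
}}

```text
t: 25.35
ee_pos: [473.1, 66.4, 160.9]
orientation: [3.125, -0.326, 0.0]
ft_force: [0.0, -0.7, -0.2]
width: 18.1
grasp_force: 0.3
```

```bash
python3 cp.py
```

```text
t 25.5 edge [195.05 195.05 195.05] Mz [0.01 0.15 0.  ] F,pos,w [-5.000e-01  0.000e+00 -4.000e-01  4.731e+02  6.650e+01  1.609e+02
  1.810e+01] yaw -101.8
```

Call:
{"method": "servo_tool", "body": {
  "plan": [
    [0.795, [0, 0, 0], -2],
    [0.795, [0, 0, 0], -4],
    [0.795, [0, 0, 0], -6],
    [0.795, [0, 0, 0], -6]
  ]
}}

```text
t: 25.83
ee_pos: [472.9, 66.4, 160.8]
orientation: [3.103, -0.489, -0.0]
ft_force: [-0.5, -0.4, -0.3]
width: 18.0
grasp_force: 0.3
```

```bash
python3 cp.py
```

```text
t 25.98 edge [195.08 195.06 195.07] Mz [-0.05  0.19  0.03] F,pos,w [ -0.5  -0.8  -0.5 473.   66.4 160.9  17.9] yaw -107.8
```

Call:
{"method": "servo_tool", "body": {
  "plan": [
    [0.795, [0, 0, 0], -2],
    [0.795, [0, 0, 0], -4],
    [0.795, [0, 0, 0], -4]
  ]
}}

```text
t: 26.23
ee_pos: [472.7, 66.4, 160.9]
orientation: [3.084, -0.597, -0.001]
ft_force: [-1.3, -0.5, 1.3]
width: 17.9
grasp_force: 3.7
```

```bash
python3 cp.py
```

```text
t 26.38 edge [194.98 194.98 194.98] Mz [-0.02  0.52  0.09] F,pos,w [ -2.   -0.7   1.3 472.7  66.4 160.9  18.2] yaw -111.8
```

The end stop is felt: finger force and moment rise, and the height has stopped changing. I ease back, open, withdraw and check.

Call:
{"method": "servo_tool", "body": {
  "plan": [
    [0.795, [0, 0, 0], 3],
    [0.795, [0, 0, 0], 5],
    [0.6, [0, 0, 0], 5],
    [0.5, [0, 0, 0], 5],
    [0.5, [0, 0, 0], 5],
    [0.5, [0, 0, 10], 5],
    [0.5, [0, 0, 30], 5],
    [0.5, [0, 0, 60], 5],
    [0.5, [0, 0, 95], 5],
    [0.5, [0, 0, 120], 5]
  ]
}}

```text
t: 27.22
ee_pos: [473.5, 66.5, 284.1]
orientation: [-3.107, 0.463, -0.004]
ft_force: [-0.1, -0.3, 0.4]
width: 43.9
grasp_force: 0.0
```

Call:
{"method": "servo_tool", "body": {
  "plan": [
    [0.5, [-10, 30, 0], 0],
    [0.5, [-20, 65, 0], 0],
    [0.5, [-30, 100, 0], 0],
    [0.5, [-40, 135, 0], 0],
    [0.5, [-50, 170, 0], 0],
    [0.5, [-60, 200, 0], 0],
    [0.5, [-60, 220, 0], 0],
    [0.5, [-60, 220, 0], 0]
  ]
}}

```text
t: 27.88
ee_pos: [412.7, 289.7, 281.8]
orientation: [-3.106, 0.457, -0.002]
ft_force: [-0.2, 0.1, 0.4]
width: 44.2
grasp_force: 0.0
```

```bash
python3 cp.py; python3 - <<'E'
from h import *
s=ctrl.get_image('scene');t=ctrl.get_image('top')
a=s[130:230,225:335];b=t[180:265,190:280]
cv2.imwrite('pics/f.png',np.hstack([cv2.resize(a,(420,382),interpolation=2),cv2.resize(b,(380,382),interpolation=2)]))
x0,y0=222,208; h=cv2.cvtColor(t[y0:240,x0:250],cv2.COLOR_BGR2HSV).astype(int); p=np.argwhere((h[...,1]<110)&(h[...,2]>85))[:,::-1]+[x0,y0]
r=cv2.fitLine(p.astype(np.float32),cv2.DIST_L2,0,.01,.01).ravel(); P=[onz('top',r[2:]+k*r[:2],165) for k in(-5,0,5)]; v=P[2]-P[0]; print(len(p),P[1],np.degrees(np.arctan2(v[1],v[0]))%180)
E
```

```text
t 28.03 edge [195.02 195.02 195.03] Mz [ 0.02  0.15 -0.01] F,pos,w [5.000e-01 3.000e-01 0.000e+00 4.128e+02 2.868e+02 2.813e+02 4.390e+01] yaw -106.9
106 [483.67748607  65.6523543  165.        ] 44.781056157967015
```

View pics/f.png

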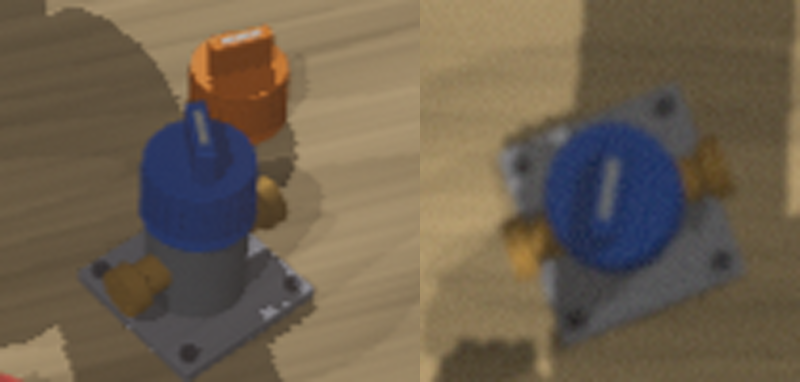

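The picture shows the blue cap level and low on the housing, with its bar at top crop (608,188) and the hand clear. The rim edge has come down about 4 px in all, which matches the 13 mm travel, and it levelled off before the stop. Handing in.

```bash
python3 -c "
from workcell import ctrl
print(ctrl.close_job())"
```

```text
the job is handed in; nothing more can be done
None
```

The strainer is seated in the housing, and the cap was turned back into its thread start, screwed down to the end stop and released, with the job handed in at about 28 s; the tape, mallet and chisel were not touched.

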